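# Button tin between the pots

### The job

Push the flat button tin along the bench, through the narrow gap between the two screwed-down button pots, until it lies wholly on the round cork mat on the other side. Use the fingertips or the outside of the fingers only and push gently: do not pinch, lift or tip the tin, keep it flat on the bench, and leave the thread cone, the spool and the shears where they are.

Things in the scene. Friction and masses are not known exactly. Their poses are not given: they have to be found in the camera images.
- tin: Closed flat steel button tin with a brown sample button on its lid, 62 mm (its x) by 90 mm (its y) by 28 mm high, edges rounded by 2 mm, about 0.25 kg (varies), loose on the bench. Origin at the centre of its underside, z up. Its long axis (y) starts within 0.4 rad of the direction of the gap. It starts on one side of the pots, the mat lies on the other; which is left and which is right varies.
- pots: Two equal round grey open pots full of buttons, fixed to the bench: 100 mm diameter, 40 mm high, upright walls, centres at x = -84 and +84 mm in this frame, so the gap between them is 68 mm at its narrowest. Origin on the bench surface midway between the pots; the way through the gap runs along this frame's y axis (through the origin), in either sense. z up.
- mat: Thin round cork mat, 170 mm diameter, let into the bench flush (nothing to feel, things slide freely onto it). Origin at its centre on the bench surface.
- cone: Bystander: standing grey thread cone, 62 mm diameter at the foot, 125 mm high. Origin at the centre of its underside.
- spool: Bystander: standing wooden spool, 32 mm diameter, 34 mm high. Origin at the centre of its underside.
- shears: Bystander: tailor's shears lying flat, about 205 mm long and 85 mm over the handles, 12 mm high. Origin at the pivot on the bench surface; blades point along its y to +115 mm, handles to -90 mm.
- tin_corner_a (a point): Corner of the tin's underside at its +x +y (31 mm and 45 mm from the centre).
- tin_corner_b (a point): Corner of the tin's underside at its -x +y (31 mm and 45 mm from the centre).
- tin_corner_c (a point): Corner of the tin's underside at its -x -y (31 mm and 45 mm from the centre).
- tin_corner_d (a point): Corner of the tin's underside at its +x -y (31 mm and 45 mm from the centre).
Things that resemble listed ones, but are neither listed nor needed, are in the scene too. There is more than one size of the tin; the one meant has the size given above.

How it is judged:
By the outcome, as a careful person would: the job done as asked, in the order asked, and still so for the second after the job is handed in, with the robot touching nothing.
It also fails if it takes over 67 s, if anything falls off the work surface, if the arm or the gripper's body presses on something with over 40 N, if the wrist force passes 120 N, or if a joint passes its speed limit or range.

### The arm

A 7-joint arm with a two-finger parallel gripper is mounted at the origin on the work surface. World frame = base frame: x ahead of the robot, y to its left, z up, the work surface at z = 0. Lengths are in m, angles in rad, forces in N, time in s.
With the tool pointing down it reaches from about 0.425 to 0.925 m from the base axis. Payload 6.8 kg.
Tool frame: the origin (TCP) lies midway between the tips of the shut fingers; the grasp point (between the pads) lies 19 mm behind it; z points along the fingers, y is the line along which they close (so a half turn about z gives the same grasp; the last joint's range is limited). The gripper opens to 85 mm and grips with 20 to 120 N. Pads are 22 mm wide; open, the fingers measure 114 mm over their backs; the gripper's body (76 mm by 85 mm) begins 54 mm behind the grasp point. The pads swing forward as they close: fully open they stand 13 mm farther back than shut.
Start: joints at [1.216, 0.477, 0.022, 1.555, -0.011, 1.109, -0.083], TCP at [0.165, -0.655, 0.231] pointing down, gripper open.
Joint ranges: [-2.96, 2.96], [-0.34, 2.1], [-1.41, 1.46], [0.24, 2.44], [-1.37, 4.51], [0.17, 1.92], [-2.96, 2.96]. Speed limits (rad/s): [2.39, 2.39, 3.14, 3.14, 3.14, 3.14, 3.14].

### API

Orientations are given as a unit quaternion [w, x, y, z].
In Python, from station import * gives the robot as it stands.
- The arm moves only by the shell command python3 -m creep 'ROWS' [FORCE]. ROWS is JSON, a list of rows, each a list of 7 numbers: the gripper command: -1 is shut, 1 is fully open, values between are in proportion, then the shift along the world's x, y, z in mm, then the turn, a rotation vector about the world's x, y, z in rad. A call has 1 to 5 rows; each row shifts and turns the commanded pose from where the row before left it; what a row does not reach is not made up. A row lasts 1/8 s, in which the tool goes at most 62.5 mm and 10.7 degrees, less where a joint would pass 70% of its speed; a pose out of reach is approached as far as the arm can. A call is refused whole if a number of a shift passes 62.5 or a number of a turn 0.188, either way. A call with a gripper value outside its range is refused whole. The fingers move at their own pace and stop on an object; FORCE is the grip in N (left out, the last holds). Time passes only in rows, so rows that do not move let the fingers close. It gives the time, the measured TCP pose, the force, the opening and the grip force at its end, in the units of the state.
- get_obs(): the state, without advancing time (a new reading comes with each control period).
- read_camera(name): name is "scene" or "top"; returns (picture, depth): 420x560x3 uint8, red, green, blue; 420x560 float32, m along the optical axis (not along the pixel's ray), 0 where there is no reading.
- camera_params(name): a dict with "intrinsics" (3x3 intrinsics, pixels), "k1" (the pictures are not rectified: a ray, as slopes to the right and down, at radius r is drawn at 1 + k1 r^2 times it, then the intrinsics apply), "cam_to_world" (4x4, takes a point from camera to world coordinates). Camera axes: x right, y up, looking along -z (the intrinsics and any distortion apply to the point x, -y, -z); pixel columns grow to the right and rows downward; lengths in m; the calibration is good to about 2 mm. A picture is of the moment at which its call begins. camera_params takes no time and is no camera call.
- hand_in(): hands the job in; it is judged then, once.
The state is a dict: "t": time; "q": joint angles; "joint_vel": joint speeds; "joint_torque": joint torques, N m; "eef_pos": TCP position; "tool_rot": TCP orientation; "contact_force": force on the tool from outside, world axes, zero at the start; "torque": the same for the moment, N m; "gripper_width": opening from 0.0 (shut) to 1.0 (fully open); "grasp_force": force on a finger pad.
Only numpy, scipy, OpenCV 4.12 (cv2) and the standard library are available. Lean on these libraries where they do the work, as an engineer would, in place of code of your own. Each camera call takes 0.05 s, during which the arm holds its last target. There are 200 camera calls.

## Working session

There is one attempt and no reset: what is moved stays moved. The work goes in short steps, Python scripts to look and compute and a shell command to move; the robot and the scene stay as the last step left them, time stands still between calls to the robot, and variables do not carry over. Pictures are saved under pics/ and viewed, at most 10 in all, crops included, and the job is handed in when it is done.

```bash
mkdir -p pics; cat > h.py <<'E'
from station import *
import numpy as np, cv2
def load(n):
    p,d=read_camera(n); return p,d
def ray(n,u,v):
    c=camera_params(n);K=np.array(c["intrinsics"]);k=c["k1"];T=np.array(c["cam_to_world"])
    a=np.array([(u-K[0,2])/K[0,0],(v-K[1,2])/K[1,1]]);s=a.copy()
    for _ in range(20): s=a/(1+k*(s@s))
    return T[:3,3],T[:3,:3]@np.array([s[0],-s[1],-1])
def onz(n,u,v,z):
    o,d=ray(n,u,v); return o+d*(z-o[2])/d[2]
def proj(n,P):
    c=camera_params(n);K=np.array(c["intrinsics"]);k=c["k1"];T=np.array(c["cam_to_world"])
    q=np.linalg.inv(T)@np.append(P,1);s=np.array([q[0],-q[1]])/-q[2];s=s*(1+k*(s@s))
    return K[0,0]*s[0]+K[0,2],K[1,1]*s[1]+K[1,2]
E
python3 - <<'E'
from h import *
for n in("top","scene"):
    p,d=load(n); cv2.imwrite(f"pics/{n}0.png",p[:,:,::-1]); np.savez(f"{n}0.npz",p=p,d=d)
    c=camera_params(n);print(n,np.round(c["cam_to_world"],3).tolist(),c["k1"],np.round(c["intrinsics"],1).tolist())
o=get_obs();print(o["t"],o["eef_pos"],o["tool_rot"],o["q"],o["contact_force"])
E
```

```text
top [[0.009, 0.988, -0.153, 0.418], [-1.0, 0.007, -0.015, 0.007], [-0.014, 0.153, 0.988, 0.842], [0.0, 0.0, 0.0, 1.0]] -0.017696256342626428 [[431.3, 0.0, 285.8], [0.0, 431.3, 207.0], [0.0, 0.0, 1.0]]
scene [[-0.814, -0.302, 0.496, 1.008], [0.581, -0.433, 0.689, 0.66], [0.007, 0.849, 0.528, 0.539], [0.0, 0.0, 0.0, 1.0]] 0.013644477694240643 [[443.0, 0.0, 276.3], [0.0, 443.0, 205.8], [0.0, 0.0, 1.0]]
0.1 [ 0.16473543 -0.65404397  0.23041126] [-8.07082304e-04  9.92394901e-01  1.23092149e-01 -1.76741465e-04] [ 1.21591207  0.47773779  0.02236145  1.55634879 -0.01147439  1.10928689
 -0.08308871] [-0.09160146 -0.55673647 -0.09845535]
```

View pics/top0.png

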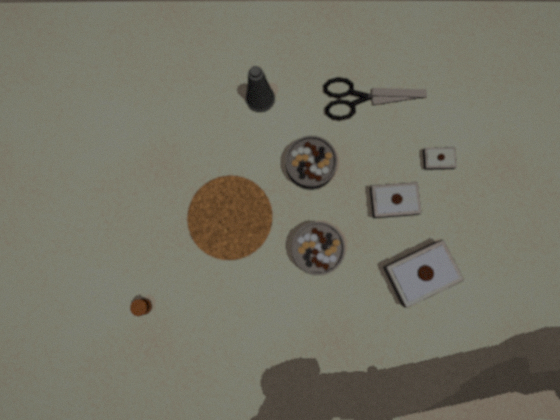

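View pics/scene0.png

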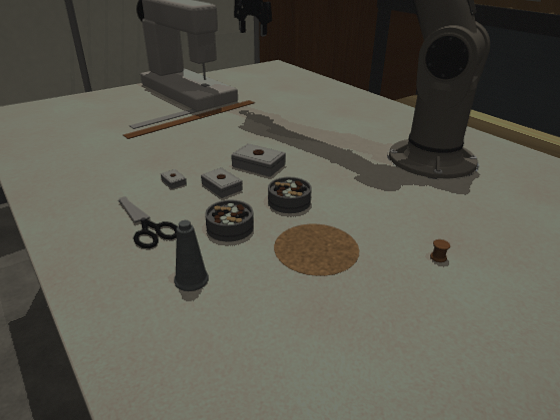

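The top view shows the tins at about (440,158), (396,200) and (425,272). The pots are at (311,162) and (318,247), the mat at (230,217), the cone at (259,90), the shears at (372,97) and the spool at (140,306). The middle tin is probably the one meant, so I'll measure it.

```bash
cat >> h.py <<'E'
def tin(p,box=None,n="top"):
    """white lids -> list (centre, long-axis angle, sizes) by lid plane z=.028"""
    g=p.astype(int); hsv=cv2.cvtColor(p,cv2.COLOR_RGB2HSV)
    m=((g.min(2)>115)&(hsv[:,:,1]<30)).astype(np.uint8)
    if box: 
        k=np.zeros_like(m);k[box[1]:box[3],box[0]:box[2]]=1;m*=k
    m=cv2.morphologyEx(m,cv2.MORPH_OPEN,np.ones((3,3)))
    out=[]
    for c in cv2.findContours(m,cv2.RETR_EXTERNAL,cv2.CHAIN_APPROX_NONE)[0]:
        if cv2.contourArea(c)<300: continue
        w=np.array([onz(n,u,v,.028)[:2] for u,v in c[:,0]])*1000
        r=cv2.minAreaRect(w.astype(np.float32)); b=cv2.boxPoints(r)
        e=[b[1]-b[0],b[2]-b[1]];e=max(e,key=np.linalg.norm)
        out.append((np.round(r[0],1),round(float(np.arctan2(e[1],e[0])),3),np.round(r[1],1)))
    return out
E
python3 - <<'E'
from h import *
p=np.load("top0.npz")["p"];d=np.load("top0.npz")["d"]
for u,v in[(390,188),(410,212),(500,50),(440,150),(310,100),(350,210),(435,255)]:print(u,v,p[v,u],d[v,u])
print(tin(p))
hsv=cv2.cvtColor(p,cv2.COLOR_RGB2HSV)
m=cv2.inRange(hsv,(5,110,60),(20,255,255));m[:, :180]=0;m[:,280:]=0
m=cv2.morphologyEx(m,cv2.MORPH_CLOSE,np.ones((5,5)))
c=max(cv2.findContours(m,0,1)[0],key=cv2.contourArea)
w=np.array([onz("top",u,v,0)[:2] for u,v in c[:,0]]).astype(np.float32)*1000
print("mat",cv2.fitEllipse(w))
# pots: depth points with height 35-45mm
for x0,y0,x1,y1 in[(275,125,350,200),(280,210,360,285)]:
    P=[]
    for v in range(y0,y1):
        for u in range(x0,x1):
            if d[v,u]>0:
                o,r=ray("top",u,v);q=o+r*d[v,u]
                if .034<q[2]<.05:P.append(q*1000)
    P=np.array(P);print("pot",len(P),cv2.minEnclosingCircle(P[:,:2].astype(np.float32)),P.mean(0))
# heights for objects in region of tins
for x0,y0,x1,y1 in[(365,175,428,225),(420,140,465,175),(380,235,470,310)]:
    P=np.array([ray("top",u,v)[0]+ray("top",u,v)[1]*d[v,u] for v in range(y0,y1) for u in range(x0,x1) if d[v,u]>0])*1000
    T=P[P[:,2]>15];print("tin",np.median(T[:,2]),cv2.minAreaRect(T[:,:2].astype(np.float32)))
E
```

```text
390 188 [128 129 130] 0.82678795
410 212 [115 111 105] 0.8195681
500 50 [123 123 107] 0.898876
440 150 [125 124 119] 0.8496602
310 100 [126 127 114] 0.8857393
350 210 [127 126 111] 0.85130936
435 255 [124 126 132] 0.7952369
[(array([ 419., -242.]), -1.158, array([ 76.3, 112.2])), (array([ 560.7, -191.4]), -1.486, array([49.8, 77.5]))]
mat ((527.84375, 131.0874481201172), (164.02890014648438, 164.49139404296875), 11.601555824279785)Traceback (most recent call last):
  File "<stdin>", line 17, in <module>
  File "h.py", line 6, in ray
    c=camera_params(n);K=np.array(c["intrinsics"]);k=c["k1"];T=np.array(c["cam_to_world"])
ValueError: time passes only in moves, steps and waits
```

```bash
python3 - <<'E'
s=open('h.py').read()
s=s.replace('def load','import functools\ncp=functools.lru_cache(None)(camera_params)\ndef load').replace('c=camera_params(n)','c=cp(n)')
s+='''
def cloud(d,x0,y0,x1,y1,lo,hi,n="top"):
    P=np.array([o+r*d[v,u] for v in range(y0,y1) for u in range(x0,x1) if d[v,u]>0 for o,r in[ray(n,u,v)]])*1000
    return P[(P[:,2]>lo)&(P[:,2]<hi)]
'''
open('h.py','w').write(s)
E
python3 - <<'E'
from h import *
d=np.load("top0.npz")["d"]
for b in[(275,125,350,200),(280,210,360,285)]:
    P=cloud(d,*b,34,50);print("pot",len(P),cv2.minEnclosingCircle(P[:,:2].astype(np.float32)),P.mean(0))
for b in[(365,175,428,225),(420,140,465,175),(380,235,470,310)]:
    T=cloud(d,*b,18,60);print("tin",np.median(T[:,2]),cv2.minAreaRect(T[:,:2].astype(np.float32)))
P=cloud(d,470,100,500,300,-50,50);print("bench",np.median(P[:,2]))
for b in[(235,60,285,115),(125,290,160,322),(320,70,430,125)]:
    T=cloud(d,*b,6,160);print("by",T[:,2].max(),cv2.minAreaRect(T[:,:2].astype(np.float32)))
E
```

```text
pot 987 ((632.1220703125, -27.666643142700195), 50.186241149902344) [631.25682174 -28.16966096  37.05314873]
pot 1024 ((466.4162902832031, -40.6679801940918), 49.73322677612305) [464.28204384 -41.70180403  37.31275795]
tin 27.681334503930735 ((560.0933837890625, -191.41799926757812), (62.277584075927734, 91.88848114013672), 4.804686069488525)
tin 19.102528982502143 ((645.3524169921875, -283.2366943359375), (40.91735076904297, 60.10136413574219), 2.40195369720459)
tin 37.63444029986074 ((421.8733825683594, -237.72900390625), (84.1865463256836, 121.65476989746094), 25.51679039001465)
bench -0.6834398871367608
by 126.22454327066146 ((765.0020141601562, 73.42672729492188), (40.645484924316406, 58.12704849243164), 14.055095672607422)
by 38.3973603873341 ((354.14923095703125, 290.314453125), (29.063724517822266, 31.374332427978516), 1.2047643661499023)
by 14.967814552697911 ((764.6213989257812, -156.68789672851562), (210.93199157714844, 91.38301849365234), 84.27996063232422)
```

```bash
python3 -m creep '[[-0.42,50,47,0,0,0,0.175],[-0.42,50,47,0,0,0,0.175],[-0.42,50,47,0,0,0,0.175],[-0.42,50,47,0,0,0,0.175],[-0.42,50,47,0,0,0,0.175]]' 20; python3 -m creep '[[-0.42,50,47,-30,0,0,0.175],[-0.42,50,47,-30,0,0,0.175],[-0.42,50,45,-30,0,0,0.175],[-0.42,0,0,0,0,0,0]]'
python3 -c "
from h import *
o=get_obs();print(o)"
```

```text
t: 0.72
eef_pos: [0.3937, -0.4389, 0.2311]
tool_rot: [-0.0, 0.845, 0.534, -0.0]
contact_force: [0.7, -0.1, -0.6]
gripper_width: 0.287
grasp_force: 0.0
t: 1.23
eef_pos: [0.521, -0.3176, 0.1534]
tool_rot: [-0.002, 0.676, 0.737, 0.001]
contact_force: [-0.4, 0.3, 0.0]
gripper_width: 0.289
grasp_force: 0.0
{'t': 1.225, 'q': array([ 0.74924814,  0.48661549, -0.40111147,  1.76399477,  0.22267075,
        0.93968522,  0.34328501]), 'joint_vel': array([ 0.05336973, -0.03685544,  0.08324046, -0.00965387,  0.00862421,
        0.02623171, -0.01977954]), 'joint_torque': array([-1.54305428e+00, -5.39993155e+01, -5.48199534e+00, -2.46415204e+01,
       -5.22077535e-03, -2.97865430e-01,  2.02881787e-01]), 'eef_pos': array([ 0.52099494, -0.31759116,  0.15340097]), 'tool_rot': array([-0.00230913,  0.67601015,  0.73688722,  0.00147434]), 'contact_force': array([-0.36029715,  0.27693069,  0.03935987]), 'torque': array([ 0.02281659,  0.0335516 , -0.02920863]), 'grasp_force': 0.0, 'gripper_width': 0.28934414997576174}
```

```bash
python3 -m creep '[[-0.42,23,16,-30,0,0,0],[-0.42,23,16,-30,0,0,0],[-0.42,0,0,-40,0,0,0],[-0.42,0,0,-25,0,0,0],[-0.42,0,0,0,0,0,0]]'
python3 - <<'E'
from h import *
p,d=load("scene"); cv2.imwrite("pics/s1.png",p[80:300,100:400][:,:,::-1].repeat(2,0).repeat(2,1))
p,d=load("top"); cv2.imwrite("pics/t1.png",p[100:320,200:500][:,:,::-1].repeat(2,0).repeat(2,1))
o=get_obs();print(o["eef_pos"],2*np.arctan2(o["tool_rot"][2],o["tool_rot"][1]))
E
```

```text
t: 1.85
eef_pos: [0.5622, -0.2923, 0.0288]
tool_rot: [-0.002, 0.68, 0.733, -0.001]
contact_force: [-0.0, 0.1, 0.5]
gripper_width: 0.291
grasp_force: 0.0
[ 0.56451937 -0.29279701  0.03153902] 1.645432092917197
```

View pics/s1.png

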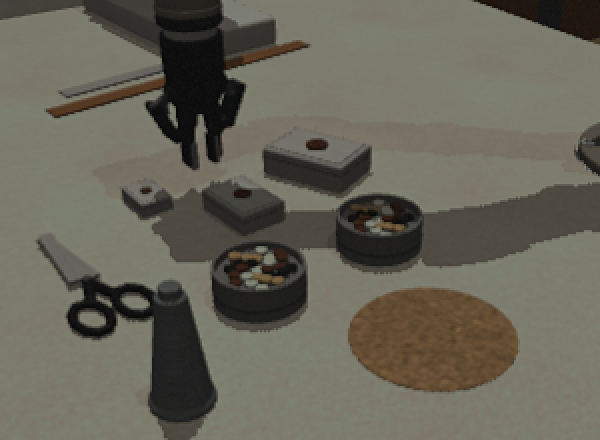

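View pics/t1.png

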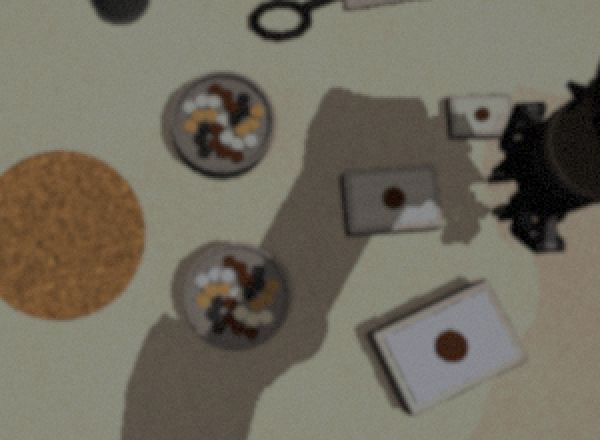

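The scene crop shows the fingers behind the tin, with their knuckles sticking out sideways at about (180,140) and (235,100). The top crop shows the tin clear between pots and hand. I'll measure the hand's width against height to check that it clears the 40 mm pots.

```bash
python3 - <<'E'
from h import *
o=get_obs();t=o["eef_pos"]*1000;print(t)
_,d=load("scene")
P=cloud(d,160,80,235,175,-20,200,"scene")-t
ax=np.array([.997,.078]);al=np.array([-.078,.997])
L=P[:,:2]@ax;A=P[:,:2]@al
k=(abs(A)<60)&(abs(L)<110)
for z in range(-10,100,6):
    s=k&(P[:,2]>=z)&(P[:,2]<z+6)
    if s.sum()>2: print(z,s.sum(),"lat %.0f %.0f along %.0f %.0f"%(np.percentile(L[s],2),np.percentile(L[s],98),np.percentile(A[s],2),np.percentile(A[s],98)))
E
```

```text
[ 564.51937463 -292.79700838   31.53901686]
-10 26 lat -83 99 along -19 44
-4 23 lat -83 34 along -5 60
2 25 lat -90 19 along -6 35
8 33 lat -80 26 along -8 30
14 37 lat -24 26 along -9 12
20 33 lat -23 26 along -10 12
26 33 lat -23 26 along -6 13
32 36 lat -24 27 along -8 13
38 30 lat -23 27 along -6 13
44 47 lat -37 41 along -9 15
50 80 lat -43 45 along -11 16
56 79 lat -48 48 along -11 14
62 70 lat -51 51 along -13 17
68 82 lat -50 55 along -14 18
74 82 lat -54 58 along -12 20
80 87 lat -55 60 along -7 19
86 92 lat -61 62 along -4 19
92 107 lat -60 65 along -5 21
98 127 lat -60 64 along -9 21
```

```bash
python3 -m creep '[[-0.42,4,0,-12,0,0,0],[-0.42,0,0,-12,0,0,0],[-0.42,-2,20,0,0,0,0],[-0.42,-1,10,0,0,0,0],[-0.42,0,0,0,0,0,0]]'
python3 -m creep '[[-0.42,-0.5,6,0,0,0,0],[-0.42,-0.5,6,0,0,0,0],[-0.42,-0.5,6,0,0,0,0],[-0.42,-0.5,6,0,0,0,0],[-0.42,-0.5,6,0,0,0,0]]'
cat > look.py <<'E'
from h import *
import sys
# arg: approx tin centre along; report tin in gap frame (lateral, along, angle deg)
O=np.array([549.2,-34.2]);ax=np.array([.997,.078]);al=np.array([-.078,.997])
_,d=load("top"); o=get_obs();t=o["eef_pos"]*1000
P=cloud(d,170,130,440,290,20,33)
F=np.c_[(P[:,:2]-O)@ax,(P[:,:2]-O)@al]
ft=(t[:2]-O)@ax,(t[:2]-O)@al
r=[abs(F[:,0])<45,F[:,1]<ft[1]+112,F[:,1]>ft[1]+16,np.hypot(abs(F[:,0])-84,F[:,1])>53]
F=F[np.all(r,0)].astype(np.float32)
q=cv2.minAreaRect(F);ang=(q[2]+45)%90-45
print("tcp lat/along/z %.1f %.1f %.1f yaw %.2fdeg"%(*ft,t[2],np.degrees(2*np.arctan2(o["tool_rot"][2],o["tool_rot"][1]))-94.5))
print("tin",np.round(q[0],1),"size",np.round(q[1],1),"ang %.1f"%ang,"lat span",np.percentile(F[:,0],[1,99]).round(1),"along",np.percentile(F[:,1],[1,99]).round(1),"F",o["contact_force"].round(1))
E
python3 look.py
```

```text
t: 2.62
eef_pos: [0.5659, -0.2598, 0.0072]
tool_rot: [-0.0, 0.679, 0.734, 0.0]
contact_force: [-0.9, -0.1, 0.0]
gripper_width: 0.289
grasp_force: 0.0
t: 3.25
eef_pos: [0.5631, -0.2319, 0.0069]
tool_rot: [0.0, 0.68, 0.733, -0.0]
contact_force: [0.3, -1.4, 1.0]
gripper_width: 0.287
grasp_force: 0.8
tcp lat/along/z -1.5 -196.9 6.9 yaw -0.10deg
tin [  -1.3 -138.2] size [62.6 85.4] ang 0.4 lat span [-31.8  29.1] along [-179.8  -96.1] F [-0.4 -0.7  1.1]
```

```bash
python3 -m creep '[[-0.42,-0.4,8,0,0,0,0],[-0.42,-0.4,8,0,0,0,0],[-0.42,-0.4,8,0,0,0,0],[-0.42,-0.4,8,0,0,0,0],[-0.42,-0.4,8,0,0,0,0]]'
python3 -m creep '[[-0.42,-0.5,8,0,0,0,0],[-0.42,-0.5,8,0,0,0,0],[-0.42,-0.5,8,0,0,0,0],[-0.42,0,0,0,0,0,0]]'
python3 look.py
```

```text
t: 3.92
eef_pos: [0.561, -0.1914, 0.0069]
tool_rot: [0.0, 0.68, 0.733, 0.0]
contact_force: [0.5, -2.1, 2.0]
gripper_width: 0.295
grasp_force: 1.1
t: 4.42
eef_pos: [0.5593, -0.1663, 0.0066]
tool_rot: [-0.001, 0.679, 0.734, 0.0]
contact_force: [-0.5, -0.4, 0.2]
gripper_width: 0.292
grasp_force: 0.0
tcp lat/along/z -0.3 -133.0 6.6 yaw -0.08deg
tin [  0.3 -73.3] size [87.5 62.6] ang -0.2 lat span [-30.6  30.3] along [-116.2  -30.1] F [-0.4  0.1 -0.2]
```

Tin centred and aligned to within half a millimetre, so push on through.

```bash
python3 -m creep '[[-0.42,-0.6,8,0,0,0,0],[-0.42,-0.6,8,0,0,0,0],[-0.42,-0.6,8,0,0,0,0],[-0.42,-0.6,8,0,0,0,0],[-0.42,-0.6,8,0,0,0,0]]'
python3 -m creep '[[-0.42,-0.6,8,0,0,0,0],[-0.42,-0.6,8,0,0,0,0],[-0.42,-0.6,8,0,0,0,0],[-0.42,-0.6,8,0,0,0,0],[-0.42,-0.7,8,0,0,0,0]]'
python3 look.py
```

```text
t: 5.1
eef_pos: [0.5564, -0.1273, 0.0068]
tool_rot: [-0.0, 0.68, 0.733, 0.0]
contact_force: [0.1, -0.9, 0.2]
gripper_width: 0.292
grasp_force: 0.4
t: 5.72
eef_pos: [0.5533, -0.0874, 0.0068]
tool_rot: [-0.0, 0.68, 0.733, 0.0]
contact_force: [0.1, -1.3, -1.2]
gripper_width: 0.295
grasp_force: 0.4
tcp lat/along/z 0.1 -51.8 6.8 yaw -0.07deg
tin [0.8 6.6] size [84.4 62.3] ang -0.2 lat span [-30.  31.] along [-33.6  47.9] F [ 0.5  0.1 -1. ]
```

```bash
for i in 1; do python3 -m creep '[[-0.42,-0.7,8,0,0,0,0],[-0.42,-0.7,8,0,0,0,0],[-0.42,-0.6,8,0,0,0,0],[-0.42,-0.6,8,0,0,0,0],[-0.42,-0.6,8,0,0,0,0]]'; done
python3 -m creep '[[-0.42,-0.6,8,0,0,0,0],[-0.42,-0.7,8,0,0,0,0],[-0.42,-0.6,8,0,0,0,0],[-0.42,-0.6,8,0,0,0,0],[-0.42,-0.6,8,0,0,0,0]]'
python3 look.py
```

```text
t: 6.4
eef_pos: [0.5502, -0.0473, 0.0068]
tool_rot: [0.0, 0.68, 0.733, -0.0]
contact_force: [-0.5, -1.8, 1.6]
gripper_width: 0.29
grasp_force: 0.7
t: 7.02
eef_pos: [0.5471, -0.0074, 0.0068]
tool_rot: [0.0, 0.68, 0.733, 0.0]
contact_force: [0.5, -1.3, 1.2]
gripper_width: 0.292
grasp_force: 0.9
tcp lat/along/z 0.0 28.5 6.8 yaw -0.07deg
tin [ 1.  91.2] size [62.7 75.4] ang 0.0 lat span [-30.   30.9] along [ 58.6 128.1] F [ 0.5  0.4 -0.3]
```

```bash
python3 -m creep '[[-0.42,-0.7,9,0,0,0,0],[-0.42,-0.7,9,0,0,0,0],[-0.42,-0.7,9,0,0,0,0],[-0.42,-0.7,9,0,0,0,0],[-0.42,-0.7,9,0,0,0,0]]'
python3 -m creep '[[-0.42,-0.8,10,0,0,0,0],[-0.42,-0.8,10,0,0,0,0],[-0.42,-0.6,8,0,0,0,0],[-0.42,-0.4,5,0,0,0,0],[-0.42,-0.3,3,0,0,0,0]]'
python3 -m creep '[[-0.42,0.8,-10,0,0,0,0],[-0.42,1.6,-20,0,0,0,0],[-0.42,0,0,40,0,0,0],[-0.42,0,0,60,0,0,0],[-0.42,0,0,60,0,0,0]]'
python3 -m creep '[[-0.42,0,-50,20,0,0,0],[-0.42,0,-60,0,0,0,0],[-0.42,0,-60,0,0,0,0],[-0.42,0,-60,0,0,0,0],[-0.42,0,0,0,0,0,0]]'
python3 - <<'E'
from h import *
p,d=load("top");cv2.imwrite("pics/end.png",p[:,:,::-1])
P=cloud(d,170,150,290,280,20,33);q=cv2.minAreaRect(P[:,:2].astype(np.float32));b=cv2.boxPoints(q)
print(q,np.median(P[:,2]),"corner dist",np.hypot(*(b-[527.8,131.1]).T))
for b in[(235,60,285,115),(125,290,160,322),(320,70,430,125)]:
    T=cloud(d,*b,6,160);print("by",T[:,2].max(),cv2.minAreaRect(T[:,:2].astype(np.float32)))
E
```

```text
t: 7.7
eef_pos: [0.5435, 0.0378, 0.0068]
tool_rot: [-0.0, 0.68, 0.734, -0.0]
contact_force: [-0.1, -2.6, -0.1]
gripper_width: 0.292
grasp_force: 0.7
t: 8.32
eef_pos: [0.5407, 0.0733, 0.0068]
tool_rot: [0.0, 0.68, 0.734, -0.0]
contact_force: [0.4, -1.8, 0.6]
gripper_width: 0.288
grasp_force: 0.7
t: 8.95
eef_pos: [0.5428, 0.0407, 0.1682]
tool_rot: [-0.0, 0.681, 0.733, -0.0]
contact_force: [0.8, -0.1, 0.0]
gripper_width: 0.287
grasp_force: 0.0
t: 9.57
eef_pos: [0.5409, -0.1957, 0.1863]
tool_rot: [0.001, 0.684, 0.729, -0.002]
contact_force: [-0.2, 0.6, 1.1]
gripper_width: 0.293
grasp_force: 0.0
((562.05029296875, 84.40534973144531), (91.21133422851562, 209.14552307128906), 28.367921829223633) 27.43396142759169 corner dist [ 60.3890419  166.25374707 170.56023739  71.39550131]
by 126.31832793007302 ((764.8728637695312, 73.180419921875), (41.51253890991211, 59.18684387207031), 14.930817604064941)
by 37.004760970821614 ((354.19708251953125, 290.7375183105469), (29.208580017089844, 30.68048667907715), 2.9706902503967285)
by 14.997761014255762 ((790.4668579101562, -153.1259765625), (91.7767333984375, 211.18299865722656), 16.006942749023438)
```

View pics/end.png

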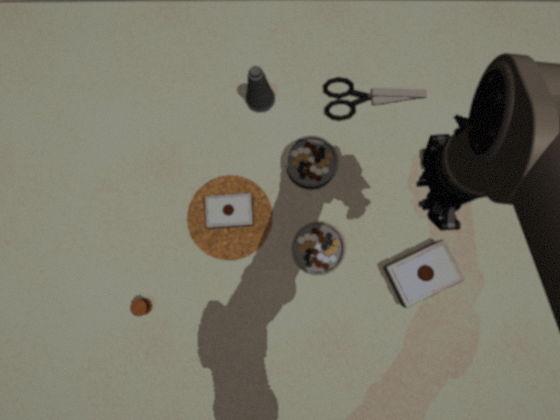

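The picture shows the tin at (229,210), wholly on the mat. The shears are still at (372,97), the cone and spool are unmoved, and the hand is clear at about (440,180). The large box in the last fit came from a pot rim inside the crop.

```bash
python3 -c "
from station import *
print(hand_in())"
```

```text
the job is handed in; nothing more can be done
None
```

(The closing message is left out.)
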